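# Fit the slab glass into its window frames

### The arm

A 7-joint arm with a two-finger parallel gripper is mounted at the origin on the work surface. World frame = base frame: x ahead of the robot, y to its left, z up, the work surface at z = 0. Lengths are in m, angles in rad, forces in N, time in s.
With the tool pointing down it reaches from about 0.35 to 0.9 m from the base axis. Payload 8.1 kg.
Tool frame: the origin (TCP) lies at the very end of the fingers, on their centre line; the grasp point (between the pads) lies arm.hold_point_z behind it (arm.hold_point_z is the distance from the TCP to the grasp point, in m); z points along the fingers, y is the line along which they close (so a half turn about z gives the same grasp; the last joint's range is limited). The gripper opens to 92 mm and grips with 3 to 60 N. Pads are 19 mm wide; open, the fingers measure 130 mm over their backs; the gripper's body (75 mm by 190 mm) begins 47 mm behind the grasp point.
Start: joints at [-1.448, 0.434, 0.025, 1.573, -0.012, 1.134, -0.075], TCP at [0.14, 0.609, 0.227] pointing down, gripper open.
Joint ranges: [-2.62, 2.62], [-0.44, 2.09], [-1.27, 1.32], [0.08, 2.57], [-1.32, 4.46], [0.12, 2], [-2.74, 2.74]. Speed limits (rad/s): [2.22, 2.22, 3.01, 3.01, 3.14, 3.14, 3.14].

### API

Orientations are given as a rotation vector (axis times angle).
In Python, from cell import arm, vision, job, cut_out gives the robot as it stands. The module is installed in compiled form; this text tells all that it offers.
- The arm moves only by the tool play_rows, never from a script. Its argument "increments" is text: rows parted by semicolons, each of 5 numbers parted by spaces: the shift along the tool's x, y, z in cm, then the turn about the tool's z in degrees, then the opening, from -1 (shut) to 1 (fully open), so that 0 is half open. A call has 1 to 5 rows; each row shifts and turns the commanded pose from where the row before left it, along the tool's axes as they then stand; what a row does not reach is not made up. A row lasts 1/12 s, in which the tool goes at most 41.7 mm and 7.16 degrees, less where a joint would pass 70% of its speed; a pose out of reach is approached as far as the arm can. A call is refused whole if a number of a shift passes 4.17 or a number of a turn 7.16, either way. A call with a gripper value outside its range is refused whole. The fingers move at their own pace and stop on an object; "grip_force" is the grip in N (left out, the last holds). Time passes only in rows, so rows that do not move let the fingers close. It gives the time, the measured TCP pose, the force, the opening and the grip force at its end, in the units of the state.
- arm.observe(): the state, without advancing time (a new reading comes with each control period).
- vision.get_image(name): name is "side" or "top"; returns a dict with "frame" (420x560x3 uint8, red, green, blue), "z_map" (420x560 float32, m along the optical axis (not along the pixel's ray), 0 where there is no reading), "mtx" (3x3 intrinsics, pixels), "cam_to_world" (4x4, takes a point from camera to world coordinates). Camera axes: x right, y up, looking along -z (the intrinsics and any distortion apply to the point x, -y, -z); pixel columns grow to the right and rows downward; lengths in m; the calibration is good to about 2 mm. A picture is of the moment at which its call begins.
- job.sign_off(): hands the job in; it is judged then, once.
Trained networks look in a picture, given as the dict that the camera call returned (one of the last four; its "shot" number tells which), for a name from the list of things; names that differ only in an ending like _2 or _b are one class to them, and where a whole thing is asked for, a point or a joint stands for the part that bears it (a point fixed in the world has none). Each returns a list of dicts, best first, with "confidence" (0 to 1); they miss things now and then, are a little off and sometimes report something else, mostly with a low value. They report only what shows in the picture. A call takes as long as a camera call.
- cut_out(query, picture): "mask" (420x560 bool, what is visible of it) and "point" ([row, column] in pixels, amid what is visible of it).
The state is a dict: "clock": time; "joints": joint angles; "dq": joint speeds; "joint_efforts": joint torques, N m; "position": TCP position; "ee_rot": TCP orientation; "force": force on the tool from outside, world axes, zero at the start; "ft_torque": the same for the moment, N m; "width": opening from 0.0 (shut) to 1.0 (fully open); "gripper_force": force on a finger pad.
Only numpy, scipy, OpenCV 4.12 (cv2) and the standard library are available. Lean on these libraries where they do the work, as an engineer would, in place of code of your own. Each camera call takes 0.05 s, during which the arm holds its last target. There are 200 camera calls.

### The job

Four loose pieces of blue slab glass have been cut for the four little wooden window frames on the bench. Fit every piece into the frame whose opening has its shape, lying flat on the frame's floor inside the bead (the gable-shaped piece with its point in the point of its frame). Set the glass down, never drop it, leave the pliers and the carton where they lie, and let go of everything at the end.

Things in the scene. Friction and masses are not known exactly. Their poses are not given: they have to be found in the camera images.
- disc_mid (a point): Blue slab glass, 24 mm thick, 0.2 kg, loose on the table. Point: its centre, half-way up (12 mm); z up. Grip its upper half, so that the fingertips stay above the frame bead. Shape: a round disc, diameter 60 mm.
- square_mid (a point): Blue slab glass, 24 mm thick, 0.2 kg, loose on the table. Point: its centre, half-way up (12 mm); z up. Grip its upper half, so that the fingertips stay above the frame bead. Shape: a square, 56 mm by 56 mm, sides along its x and y.
- strip_mid (a point): Blue slab glass, 24 mm thick, 0.2 kg, loose on the table. Point: its centre, half-way up (12 mm); z up. Grip its upper half, so that the fingertips stay above the frame bead. Shape: a long strip, 34 mm along its x, 116 mm along its y.
- gable_mid (a point): Blue slab glass, 24 mm thick, 0.2 kg, loose on the table. Point: its centre, half-way up (12 mm); z up. Grip its upper half, so that the fingertips stay above the frame bead. Shape: a gable (house outline) 50 mm wide along its x and 80 mm long along its y: straight parallel sides from y = -40 to +15 mm, then two 45 degree slopes to the point at y = +40 mm. It fits its frame one way round only.
- disc_frame: Square wooden frame, 114 mm by 114 mm, with a round opening 74 mm across, for the disc. Fixed. Tan hardboard floor 4 mm thick, dark wooden bead round it to 10 mm above the table; opening 7 mm wider than its glass on each side. Seated glass rests on the floor, its centre 16 mm up. Origin: on the table under the centre of its glass when well seated; z up.
- square_frame: Square wooden frame, 110 mm by 110 mm, with a square opening 70 mm by 70 mm (sides along its x and y), for the square. Fixed. Tan hardboard floor 4 mm thick, dark wooden bead round it to 10 mm above the table; opening 7 mm wider than its glass on each side. Seated glass rests on the floor, its centre 16 mm up. Origin: on the table under the centre of its glass when well seated; z up.
- strip_frame: Long wooden frame, 88 mm along x by 170 mm along y, with an opening 48 mm along x by 130 mm along y, for the strip. Fixed. Tan hardboard floor 4 mm thick, dark wooden bead round it to 10 mm above the table; opening 7 mm wider than its glass on each side. Seated glass rests on the floor, its centre 16 mm up. Origin: on the table under the centre of its glass when well seated; z up.
- gable_frame: House-shaped wooden frame, 104 mm along x, y from -67 to +78 mm, opening 64 mm along x, from y = -47 mm to its point at y = +50 mm, for the gable, +y to +y. Fixed. Tan hardboard floor 4 mm thick, dark wooden bead round it to 10 mm above the table; opening 7 mm wider than its glass on each side. Seated glass rests on the floor, its centre 16 mm up. Origin: on the table under the centre of its glass when well seated; z up.
- pliers: Bystander, to be left alone: pliers with grey handles, 165 mm long along its y, 60 mm wide, 14 mm high, lying on the table. Origin on the table near the pivot; jaws towards +y.
- carton: Bystander, to be left alone: small paper carton with a brown band, 38 mm by 58 mm by 17 mm high. Origin: centre of its underside.

How it is judged:
By the outcome, as a careful person would: the job done as asked, in the order asked, and still so for the second after the job is handed in, with the robot touching nothing.
It also fails if it takes over 96 s, if anything falls off the work surface, if the arm or the gripper's body presses on something with over 40 N, if the wrist force passes 120 N, or if a joint passes its speed limit or range.

## Working session

There is one attempt and no reset: what is moved stays moved. The work goes in short steps, Python scripts to look and compute and a tool call to move; the robot and the scene stay as the last step left them, time stands still between calls to the robot, and variables do not carry over. Pictures are saved under pics/ and viewed, at most 14 in all, crops included, and the job is handed in when it is done.

Besides the shell and the picture viewer there is one more tool, called after "Call:" by a JSON object that holds its "fn" and its "kwargs". play_rows: Moves the arm, as the interface text tells. Its arguments: {"type":"object","properties":{"increments":{"type":"string"},"grip_force":{"type":"number"}},"required":["increments"]}

```bash
mkdir -p pics; cat > h.py <<'E'
import numpy as np, cv2
from cell import arm, vision, job, cut_out
def pts(p, mask=None):
    z=p["z_map"]; K=p["mtx"]; m=z>0
    if mask is not None: m&=mask
    r,c=np.nonzero(m); d=z[r,c]
    P=np.stack([(c-K[0,2])/K[0,0]*d, -(r-K[1,2])/K[1,1]*d, -d, np.ones_like(d)])
    return (p["cam_to_world"]@P)[:3].T
def save(p,n): cv2.imwrite(f"pics/{n}.png",p["frame"][:,:,::-1])
E
python3 - <<'E'
from h import *
s=arm.observe(); print(s, arm.hold_point_z)
for n in("top","side"):
    p=vision.get_image(n); save(p,n+"0"); print(n,p["mtx"],p["cam_to_world"])
    for q in "disc_mid square_mid strip_mid gable_mid disc_frame square_frame strip_frame gable_frame pliers carton".split():
        for o in cut_out(q,p)[:2]:
            w=pts(p,o["mask"]); 
            if len(w)<5: print(q,'few');continue
            xy=w[:,:2].astype(np.float32)
            print(q,round(o["confidence"],2),o["point"],len(w),np.median(w,0).round(3),np.percentile(w[:,2],[5,95]).round(3),cv2.minAreaRect(xy))
E
```

```text
{'clock': 0.0, 'joints': array([-1.44762743,  0.4352247 ,  0.02492971,  1.57409256, -0.01159653,
        1.13399856, -0.07510663]), 'dq': array([ 0.00085348,  0.00066486,  0.00036239,  0.00129541, -0.00062444,
       -0.00021406,  0.0004936 ]), 'joint_efforts': array([ 2.74239092e-04, -6.67856169e+01,  9.85035449e-01, -3.14446843e+01,
       -6.04438107e-02,  4.32651769e-02,  1.92344050e-04]), 'position': array([0.1398277 , 0.6086324 , 0.22594516]), 'ee_rot': array([-3.53934222e-01, -3.12154066e+00,  2.47824490e-03]), 'force': array([-0.32246528,  0.26949822, -0.47580549]), 'ft_torque': array([-0.01666327, -0.03328029,  0.02175282]), 'gripper_force': 0.0, 'width': 1.0005157937683804} 0.0188
top [[483.93277099   0.         279.21476954]
 [  0.         483.93277099 204.41682094]
 [  0.           0.           1.        ]] [[ 0.00504113  0.99096872 -0.13399847  0.40780895]
 [-0.99998411  0.00465732 -0.00317753  0.05010428]
 [-0.00252476  0.13401236  0.99097644  1.17396642]
 [ 0.          0.          0.          1.        ]]
disc_mid 0.67 [260.7, 328.3] 515 [ 0.434 -0.071  0.025] [0.02  0
[... 3437 characters left out ...]
125)
gable_frame 0.75 [161.6, 285.2] 525 [ 0.563 -0.349  0.007] [0.001 0.011] ((0.5619726181030273, -0.34414011240005493), (0.15951837599277496, 0.1032191812992096), 85.50286865234375)
pliers 0.7 [225.7, 188.4] 339 [0.792 0.111 0.011] [0.006 0.014] ((0.7864984273910522, 0.09685865044593811), (0.05226805806159973, 0.18331709504127502), 3.5723044872283936)
pliers 0.34 [273.7, 338.7] 636 [0.39  0.278 0.022] [0.003 0.025] ((0.39230117201805115, 0.2524951100349426), (0.06437508016824722, 0.11576046794652939), 1.689347743988037)
carton 0.71 [327.7, 352.0] 593 [0.375 0.449 0.016] [0.002 0.019] ((0.3694149851799011, 0.4356575310230255), (0.07906932383775711, 0.039293088018894196), 56.57192611694336)
```

View pics/top0.png

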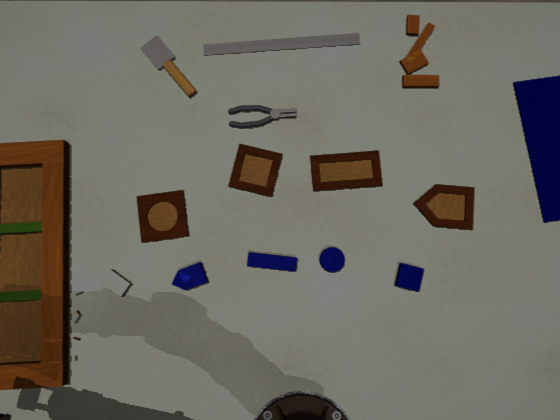

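View pics/side0.png

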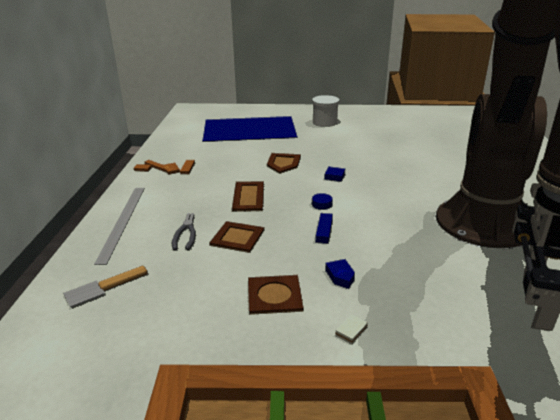

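Top view: frames, disc left (163,216), square (255,170), strip (346,170), gable (447,207, point left). Glass: gable (190,276, point left), strip (272,261), disc (332,260), square (409,277). The pliers are at (263,117) and the faint carton at about (120,283). The side view agrees.

```bash
cat > fit.py <<'E'
from h import *
from scipy.optimize import minimize
def rect(a,b): return np.array([[-a,-b],[a,-b],[a,b],[-a,b]])/2000.
t=np.linspace(0,2*np.pi,40)
M={"disc_mid":(np.c_[np.cos(t),np.sin(t)]*.03,0,.024),"square_mid":(rect(56,56),0,.024),"strip_mid":(rect(34,116),0,.024),
"gable_mid":(np.array([[-25,-40],[25,-40],[25,15],[0,40],[-25,15]])/1e3,0,.024),
"disc_frame":(rect(114,114),0,.01),"square_frame":(rect(110,110),0,.01),"strip_frame":(rect(88,170),0,.01),
"gable_frame":(np.array([[-52,-67],[52,-67],[52,26],[0,78],[-52,26]])/1e3,0,.01)}
def proj(p,P):
    T=np.linalg.inv(p["cam_to_world"]); q=(T[:3,:3]@P.T).T+T[:3,3]; K=p["mtx"]
    return np.c_[K[0,0]*q[:,0]/-q[:,2]+K[0,2], K[1,1]*-q[:,1]/-q[:,2]+K[1,2]]
def render(p,n,v,dz=0):
    m,z0,z1=M[n]; c,s=np.cos(v[2]),np.sin(v[2]); xy=m@np.array([[c,s],[-s,c]])+v[:2]
    P=np.r_[np.c_[xy,np.full(len(xy),z0+dz)],np.c_[xy,np.full(len(xy),z1+dz)]]
    uv=cv2.convexHull(((proj(p,P)+.5)*4-.5).astype(np.float32))
    im=np.zeros((1680,2240),np.uint8); cv2.fillConvexPoly(im,np.round(uv*16).astype(np.int32),255,shift=4)
    return im
def sat(p,n,v):
    f=p["frame"].astype(int); blue=(f[...,2]-f[...,0]>35); 
    m=blue if n.endswith("mid") else (f[...,0]-f[...,2]>18)
    near=cv2.dilate(cv2.resize(render(p,n,v),(560,420),interpolation=cv2.INTER_AREA),np.ones((13,13)))>0
    return cv2.resize((m&near).astype(np.uint8)*255,(2240,1680),interpolation=cv2.INTER_NEAREST)
def fit(ps,n,v,dz=0):
    v=np.array(v,float)
    for _ in range(2):
        S=[sat(p,n,v) for p in ps]
        f=lambda u:sum(np.count_nonzero(render(p,n,u,dz)^s)/np.count_nonzero(s) for p,s in zip(ps,S))
        r=minimize(f,v,method="Nelder-Mead",options=dict(initial_simplex=v+np.array([[0,0,0],[.006,0,0],[0,.006,0],[0,0,.12]]),xatol=1e-4,fatol=1e-4,maxiter=80)); v=r.x
    return v,r.fun/len(ps)
E
python3 - <<'E'
from fit import *
D=np.deg2rad
I={"disc_mid":(.434,-.071,0),"square_mid":(.392,-.255,D(-14)),"strip_mid":(.4275,.07,D(-6)),"gable_mid":(.39,.267,D(20)),
"disc_frame":(.5365,.338,D(8.5)),"square_frame":(.652,.11,D(-13)),"strip_frame":(.651,-.11,D(5)),"gable_frame":(.563,-.35,D(-5))}
t=vision.get_image("top"); s=vision.get_image("side")
for n,v in I.items():
    for ps in ([t],[s],[t,s]):
        u,e=fit(ps,n,v); print(n,u[:2].round(4),np.rad2deg(u[2]).round(1),round(e,3))
E
```

```text
disc_mid [ 0.4338 -0.0714] 10.7 0.132
disc_mid [ 0.4319 -0.0864] 14.4 0.85
disc_mid [ 0.4338 -0.0726] 7.6 0.511
square_mid [ 0.393  -0.2546] -12.7 0.2
square_mid [ 0.3907 -0.2676] -3.1 0.666
square_mid [ 0.3922 -0.257 ] -5.5 0.468
strip_mid [0.4279 0.0712] -5.9 0.092
strip_mid [0.426  0.0604] -3.8 0.362
strip_mid [0.4274 0.0703] -4.8 0.247
gable_mid [0.3887 0.2706] 20.6 0.106
gable_mid [0.3885 0.2602] 10.7 0.447
gable_mid [0.389  0.2709] 17.6 0.302
disc_frame [0.5372 0.3392] 8.2 0.03
disc_frame [0.5356 0.3384] 8.4 0.043
disc_frame [0.5363 0.3387] 8.4 0.042
square_frame [0.6526 0.1137] -13.6 0.029
square_frame [0.6517 0.1128] -13.1 0.059
square_frame [0.6523 0.1135] -13.5 0.046
strip_frame [ 0.6521 -0.1092] 4.9 0.032
strip_frame [ 0.6499 -0.108 ] 4.5 0.05
strip_frame [ 0.6511 -0.1094] 4.7 0.052
gable_frame [ 0.565  -0.3514] -4.8 0.025
gable_frame [ 0.5634 -0.3514] -5.0 0.101
gable_frame [ 0.5645 -0.3514] -4.8 0.066
```

```bash
sed -i 's/blue=.*/blue=(f[...,2]>1.5*f[...,0]+8)/' fit.py
cat > plan.py <<'E'
from h import *
import sys
from scipy.spatial.transform import Rotation as Ro
# usage: plan.py x y z phi_deg : prints turn(tool z), then shift in tool axes (cm) after the turn
def plan(x,y,z,phi):
    s=arm.observe(); R=Ro.from_rotvec(s["ee_rot"]).as_matrix(); f0=np.degrees(np.arctan2(R[1,1],R[0,1]))
    turn=(f0-phi+90)%180-90; f=np.radians(f0-turn); d=np.array([x,y,z])-s["position"]
    sh=100*np.array([-np.sin(f)*d[0]+np.cos(f)*d[1], np.cos(f)*d[0]+np.sin(f)*d[1], -d[2]])
    print("t",round(s["clock"],2),"pos",s["position"].round(4),"phi",f0.round(1),"tilt",np.degrees(np.arccos(-R[2,2])).round(2),"w",round(s["width"],3),"gf",round(s["gripper_force"],1),"F",s["force"].round(1),"q7",s["joints"][6].round(2))
    print("turn",turn.round(2),"shift",sh.round(2))
if __name__=="__main__": plan(*map(float,sys.argv[1:]))
E
python3 - <<'E'
from fit import *
D=np.deg2rad
I={"disc_mid":(.434,-.071,0),"square_mid":(.392,-.255,D(-14)),"strip_mid":(.4275,.07,D(-6)),"gable_mid":(.39,.270,D(20))}
t=vision.get_image("top"); s=vision.get_image("side")
for n,v in I.items():
    for ps in ([t],[s],[t,s]):
        u,e=fit(ps,n,v); print(n,u[:2].round(4),np.rad2deg(u[2]).round(1),round(e,3))
        if n=="gable_mid": G=u
g=G[:2]+.006*np.array([np.sin(G[2]),-np.cos(G[2])]); print(g)
from plan import plan
plan(*g,.10,np.degrees(G[2]))
E
```

```text
disc_mid [ 0.4337 -0.0721] 9.2 0.105
disc_mid [ 0.4323 -0.0752] 9.7 0.326
disc_mid [ 0.4333 -0.0714] 4.1 0.219
square_mid [ 0.3931 -0.2547] -12.6 0.136
square_mid [ 0.3918 -0.2558] -6.0 0.255
square_mid [ 0.3921 -0.2559] -8.7 0.212
strip_mid [0.4277 0.0706] -5.9 0.07
strip_mid [0.4264 0.0691] -4.1 0.292
strip_mid [0.4275 0.0706] -5.5 0.192
gable_mid [0.3886 0.2711] 20.3 0.077
gable_mid [0.3882 0.2704] 15.7 0.156
gable_mid [0.3882 0.271 ] 20.2 0.125
[0.39031466 0.26539332]
t 1.3 pos [0.14   0.6092 0.2267] phi 77.1 tilt 0.0 w 0.996 gf 0.0 F [-0.4 -0.1 -0.8] q7 -0.08
turn 56.85 shift [-40.91  11.62  12.67]
```

Call:
{"fn": "play_rows", "kwargs": {"increments": "0 0 0 7.1 1;0 0 0 7.1 1;0 0 0 7.1 1;0 0 0 7.1 1;0 0 0 7.1 1", "grip_force": 25}}

```text
clock: 1.72
position: [0.14, 0.6091, 0.2268]
ee_rot: [-1.298, -2.861, -0.0]
force: [-0.2, 0.4, -0.8]
width: 0.998
gripper_force: 0.0
```

Call:
{"fn": "play_rows", "kwargs": {"increments": "0 0 0 7.1 1;0 0 0 7.1 1;0 0 0 7.1 1;-3.4 1 0 0 1;-3.4 1 0 0 1"}}

```text
clock: 2.13
position: [0.1808, 0.5528, 0.2262]
ee_rot: [-1.792, -2.58, 0.0]
force: [1.7, -0.3, 0.2]
width: 0.997
gripper_force: 0.0
```

Call:
{"fn": "play_rows", "kwargs": {"increments": "-3.4 1 0 0 1;-3.4 1 0 0 1;-3.4 1 0 0 1;-3.4 1 1 0 0.8;-3.4 1 2 0 0.8"}}

```text
clock: 2.55
position: [0.2897, 0.41, 0.1985]
ee_rot: [-1.795, -2.577, -0.008]
force: [1.7, 0.6, -0.9]
width: 0.92
gripper_force: 0.0
```

Call:
{"fn": "play_rows", "kwargs": {"increments": "-3.4 1 2 0 0.8;-3.4 1 2 0 0.8;-3.4 1 2 0 0.8;-3.4 1 2 0 0.8;-3.4 0.6 1 0 0.8"}}

```text
clock: 2.97
position: [0.3906, 0.2648, 0.1052]
ee_rot: [1.796, 2.578, -0.001]
force: [0.3, 0.0, -0.7]
width: 0.9
gripper_force: 0.0
```

```bash
python3 plan.py .3904 .2653 .013 20.2
```

```text
t 2.97 pos [0.3906 0.2648 0.1052] phi 20.3 tilt 0.05 w 0.9 gf 0.0 F [ 0.3  0.  -0.7] q7 -0.17
turn 0.07 shift [ 0.05 -0.    9.22]
```

Call:
{"fn": "play_rows", "kwargs": {"increments": "0 0 2.7 0 0.8;0 0 2.7 0 0.8;0 0 2.4 0 0.8;0 0 1.4 0 0.8;0 0 0 0 0.8"}}

```text
clock: 3.38
position: [0.3888, 0.2654, 0.0124]
ee_rot: [-1.796, -2.577, 0.006]
force: [-0.8, 0.1, -0.4]
width: 0.902
gripper_force: 0.0
```

Call:
{"fn": "play_rows", "kwargs": {"increments": "0 0 0 0 -0.2;0 0 0 0 -0.2;0 0 0 0 -0.2;0 0 0 0 -0.2;0 0 0 0 -0.2"}}

```text
clock: 3.8
position: [0.3904, 0.2671, 0.0156]
ee_rot: [1.796, 2.578, 0.003]
force: [-0.1, 0.7, 0.3]
width: 0.585
gripper_force: 0.0
```

```bash
python3 plan.py .5643 -.3514 .12 -4.8
```

```text
t 3.8 pos [0.3904 0.2671 0.0156] phi 20.3 tilt 0.1 w 0.585 gf 0.0 F [-0.1  0.7  0.3] q7 -0.09
turn 25.07 shift [-60.18  22.5  -10.44]
```

Call:
{"fn": "play_rows", "kwargs": {"increments": "0 0 0 0 -0.4;0 0 0 0 -0.4;0 0 0 0 -0.4"}}

```text
clock: 4.05
position: [0.3901, 0.2669, 0.0153]
ee_rot: [-1.796, -2.578, -0.001]
force: [-1.9, 0.8, 7.9]
width: 0.54
gripper_force: 25.0
```

```bash
for i in 1 2 3; do python3 plan.py .5643 -.3514 .12 -4.8;done
```

```text
t 4.05 pos [0.3901 0.2669 0.0153] phi 20.3 tilt 0.04 w 0.54 gf 25.0 F [-1.9  0.8  7.9] q7 -0.09
turn 25.07 shift [-60.15  22.54 -10.47]
t 4.05 pos [0.3901 0.2669 0.0153] phi 20.3 tilt 0.04 w 0.54 gf 25.0 F [-1.9  0.8  7.9] q7 -0.09
turn 25.07 shift [-60.15  22.54 -10.47]
t 4.05 pos [0.3901 0.2669 0.0153] phi 20.3 tilt 0.04 w 0.54 gf 25.0 F [-1.9  0.8  7.9] q7 -0.09
turn 25.07 shift [-60.15  22.54 -10.47]
```

Call:
{"fn": "play_rows", "kwargs": {"increments": "0 0 -0.5 0 -0.4;0 0 -1.5 0 -0.4;0 0 -2.5 0 -0.4;0 0 -2.5 0 -0.4;0 0 -2 5 -0.4"}}

```text
clock: 4.47
position: [0.3901, 0.2662, 0.1064]
ee_rot: [1.906, 2.497, 0.0]
force: [0.4, 0.1, -2.1]
width: 0.539
gripper_force: 25.0
```

Call:
{"fn": "play_rows", "kwargs": {"increments": "0 0 0 5 -0.4;0 0 0 5 -0.4;0 0 0 5 -0.4;0 0 0 5 -0.4;0 0 0 0 -0.4"}}

```text
clock: 4.88
position: [0.3898, 0.2665, 0.1049]
ee_rot: [-2.316, -2.123, 0.0]
force: [-0.2, -0.2, -2.8]
width: 0.542
gripper_force: 25.0
```

```bash
python3 plan.py .5639 -.3558 .09 -4.8
```

```text
t 4.88 pos [0.3898 0.2665 0.1049] phi -5.0 tilt 0.01 w 0.542 gf 25.0 F [-0.2 -0.2 -2.8] q7 -0.54
turn -0.17 shift [-60.55  22.56   1.49]
```

Call:
{"fn": "play_rows", "kwargs": {"increments": "-2 0.8 0 0 -0.4;-3.6 1.3 0 0 -0.4;-3.6 1.3 0 0 -0.4;-3.6 1.3 0 0 -0.4;-3.6 1.3 0 0 -0.4"}}

```text
clock: 5.3
position: [0.4363, 0.0966, 0.1049]
ee_rot: [-2.307, -2.132, -0.0]
force: [0.6, -0.6, -3.2]
width: 0.544
gripper_force: 25.0
```

Call:
{"fn": "play_rows", "kwargs": {"increments": "-3.6 1.3 0 0 -0.4;-3.6 1.3 0 0 -0.4;-3.6 1.3 0 0 -0.4;-3.6 1.3 0 0 -0.4;-3.6 1.3 0 0 -0.4"}}

```text
clock: 5.72
position: [0.4861, -0.0885, 0.1049]
ee_rot: [-2.308, -2.131, -0.0]
force: [1.0, 0.1, -2.9]
width: 0.541
gripper_force: 25.0
```

Call:
{"fn": "play_rows", "kwargs": {"increments": "-3.6 1.3 0 0 -0.4;-3.6 1.3 0 0 -0.4;-3.6 1.3 0 0 -0.4;-3.6 1.3 0 0 -0.4;-3.6 1.3 0 0 -0.4"}}

```text
clock: 6.13
position: [0.536, -0.2731, 0.1046]
ee_rot: [-2.307, -2.131, -0.0]
force: [0.9, -0.2, -2.1]
width: 0.541
gripper_force: 25.0
```

Call:
{"fn": "play_rows", "kwargs": {"increments": "-3.6 1.5 0 0 -0.4;-3 1.5 0 0 -0.4;-1.6 0.5 0 0 -0.4;0 0 0 0 -0.4"}}

```text
clock: 6.47
position: [0.5633, -0.3616, 0.1046]
ee_rot: [2.312, 2.124, -0.004]
force: [-1.3, 0.2, -1.8]
width: 0.537
gripper_force: 25.0
```

```bash
python3 plan.py .5639 -.3558 .0193 -4.8; python3 - <<'E'
from fit import *
t=vision.get_image("top"); f=t["frame"][120:300,380:520]; cv2.imwrite("pics/g1.png",cv2.resize(f,None,fx=3,fy=3)[:,:,::-1])
E
```

```text
t 6.47 pos [ 0.5633 -0.3616  0.1046] phi -4.8 tilt 0.2 w 0.537 gf 25.0 F [-1.3  0.2 -1.8] q7 0.71
turn -0.05 shift [0.58 0.01 8.53]
```

View pics/g1.png

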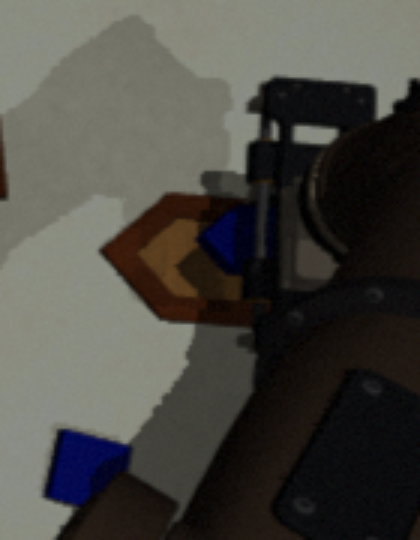

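Call:
{"fn": "play_rows", "kwargs": {"increments": "0 0 2 0 -0.4;0 0 2.4 0 -0.4;0 0 1.6 0 -0.4;0 0 0.5 0 -0.4;0 0 0 0 -0.4"}}

```text
clock: 6.93
position: [0.5633, -0.3538, 0.0383]
ee_rot: [-2.306, -2.128, 0.001]
force: [1.0, 0.4, -2.0]
width: 0.541
gripper_force: 25.0
```

Call:
{"fn": "play_rows", "kwargs": {"increments": "0 0 0 0 -0.4;0 0 0 0 -0.4"}}

```text
clock: 7.1
position: [0.5649, -0.3561, 0.0411]
ee_rot: [2.309, 2.128, 0.001]
force: [0.2, -0.7, -2.5]
width: 0.538
gripper_force: 25.0
```

```bash
python3 plan.py .5639 -.3558 .0193 -4.8
```

```text
t 7.1 pos [ 0.5649 -0.3561  0.0411] phi -4.7 tilt 0.1 w 0.538 gf 25.0 F [ 0.2 -0.7 -2.5] q7 0.74
turn 0.11 shift [ 0.02 -0.1   2.18]
```

Call:
{"fn": "play_rows", "kwargs": {"increments": "0 -0.1 0.5 0 -0.4;0 0 0.5 0 -0.4;0 0 0.4 0 -0.4;0 0 0.2 0 -0.4;0 0 0.2 0 -0.4"}}

```text
clock: 7.52
position: [0.563, -0.3558, 0.0213]
ee_rot: [-2.311, -2.127, 0.0]
force: [-0.4, 0.0, -2.2]
width: 0.538
gripper_force: 25.0
```

Call:
{"fn": "play_rows", "kwargs": {"increments": "0 0 0.1 0 -0.4;0 0 0.1 0 -0.4;0 0 0 0 -0.4;0 0 0 0 -0.4"}}

```text
clock: 7.85
position: [0.5633, -0.356, 0.0198]
ee_rot: [2.311, 2.128, 0.0]
force: [0.3, 0.5, -1.7]
width: 0.54
gripper_force: 25.0
```

```bash
python3 plan.py .5639 -.3558 .0193 -4.8
```

```text
t 7.85 pos [ 0.5633 -0.356   0.0198] phi -4.7 tilt 0.01 w 0.54 gf 25.0 F [ 0.3  0.5 -1.7] q7 0.75
turn 0.06 shift [0.02 0.06 0.05]
```

Call:
{"fn": "play_rows", "kwargs": {"increments": "0 0 0.1 0 -0.4;0 0 0 0 -0.4;0 0 0 0 -0.4"}}

```text
clock: 8.1
position: [0.5633, -0.356, 0.0195]
ee_rot: [2.311, 2.127, 0.001]
force: [-2.8, 1.0, 6.0]
width: 0.542
gripper_force: 25.0
```

Call:
{"fn": "play_rows", "kwargs": {"increments": "0 0 0.1 0 -0.4;0 0 0 0 -0.4;0 0 0 0 -0.4"}}

```text
clock: 8.35
position: [0.5634, -0.3561, 0.0194]
ee_rot: [2.311, 2.127, 0.001]
force: [-4.8, 2.5, 15.2]
width: 0.539
gripper_force: 25.0
```

Call:
{"fn": "play_rows", "kwargs": {"increments": "0 0 0 0 0.8;0 0 0 0 0.8;0 0 0 0 0.8;0 0 0 0 0.8;0 0 -0.5 0 0.8"}}

```text
clock: 8.77
position: [0.5626, -0.3555, 0.0218]
ee_rot: [-2.31, -2.127, 0.001]
force: [0.5, 0.4, -1.3]
width: 0.852
gripper_force: 0.0
```

Call:
{"fn": "play_rows", "kwargs": {"increments": "0 0 -1.5 0 0.8;0 0 -2.5 0 0.8;0 0 -2.5 4 0.8;0 0 0 4 0.8;0 0 0 0 0.8"}}

```text
clock: 9.18
position: [0.5642, -0.3565, 0.0896]
ee_rot: [2.455, 1.956, 0.002]
force: [-0.1, 0.0, -0.5]
width: 0.903
gripper_force: 0.0
```

```bash
python3 plan.py .3925 -.2552 .09 -12.7
```

```text
t 9.18 pos [ 0.5642 -0.3565  0.0896] phi -12.9 tilt 0.18 w 0.903 gf 0.0 F [-0.1  0.  -0.5] q7 0.6
turn -0.22 shift [  6.11 -18.98  -0.04]
```

Call:
{"fn": "play_rows", "kwargs": {"increments": "1 -2.8 0 0 0.8;1.1 -3.5 0 0 0.8;1.1 -3.5 0 0 0.8;1.1 -3.5 0 0 0.8;1.1 -3.5 0 0 0.8"}}

```text
clock: 9.6
position: [0.4091, -0.2649, 0.087]
ee_rot: [-2.45, -1.964, 0.001]
force: [0.3, 0.3, -0.1]
width: 0.9
gripper_force: 0.0
```

Call:
{"fn": "play_rows", "kwargs": {"increments": "0.7 -2.2 0 0 0.8;0 0 0 0 0.8;0 0 0 0 0.8;0 0 0 0 0.8"}}

```text
clock: 9.93
position: [0.3923, -0.2548, 0.0878]
ee_rot: [2.452, 1.963, 0.0]
force: [0.5, -0.9, 0.2]
width: 0.902
gripper_force: 0.0
```

```bash
python3 plan.py .3925 -.2552 .0135 -12.7;  python3 - <<'E'
from fit import *
s=vision.get_image("side"); t=vision.get_image("top"); 
f=np.hstack([cv2.resize(t["frame"][160:300,380:500],(400,466)),cv2.resize(s["frame"][120:260,240:360],(400,466))]); cv2.imwrite("pics/g2.png",f[:,:,::-1])
E
```

```text
t 9.93 pos [ 0.3923 -0.2548  0.0878] phi -12.6 tilt 0.05 w 0.902 gf 0.0 F [ 0.5 -0.9  0.2] q7 0.6
turn 0.06 shift [-0.03  0.03  7.43]
```

View pics/g2.png

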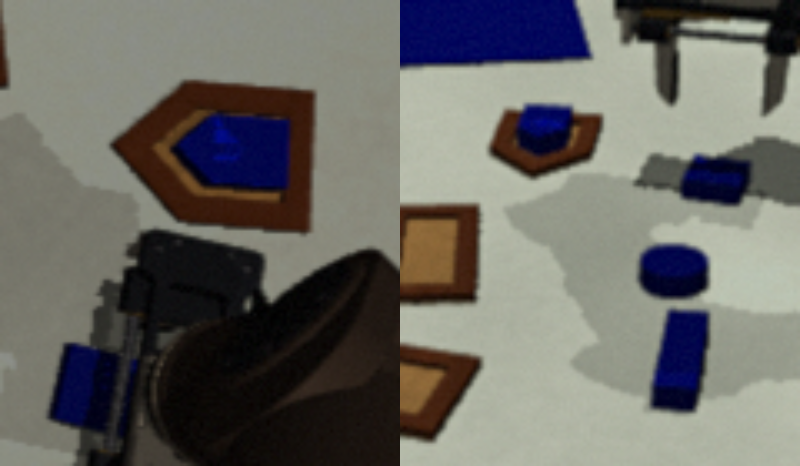

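Call:
{"fn": "play_rows", "kwargs": {"increments": "0 0 2 0 0.8;0 0 2.5 0 0.8;0 0 1.8 0 0.8;0 0 1 0 0.8;0 0 0.1 0 0.8"}}

```text
clock: 10.45
position: [0.3908, -0.2545, 0.012]
ee_rot: [-2.452, -1.96, 0.003]
force: [0.0, 0.1, -0.1]
width: 0.9
gripper_force: 0.0
```

Call:
{"fn": "play_rows", "kwargs": {"increments": "0 0 0 0 -0.3;0 0 0 0 -0.3;0 0 0 0 -0.3;0 0 0 0 -0.3;0 0 0 0 -0.3"}}

```text
clock: 10.87
position: [0.3919, -0.2547, 0.0144]
ee_rot: [2.453, 1.961, 0.001]
force: [0.3, -0.2, 5.9]
width: 0.607
gripper_force: 24.9
```

Call:
{"fn": "play_rows", "kwargs": {"increments": "0 0 0 0 -0.3;0 0 0 0 -0.3"}}

```text
clock: 11.03
position: [0.3919, -0.2547, 0.0144]
ee_rot: [2.453, 1.961, 0.001]
force: [0.2, 0.9, 7.2]
width: 0.609
gripper_force: 24.9
```

```bash
python3 plan.py .6522 .1133 .09 -13.4; python3 - <<'E'
from fit import *
t=vision.get_image("top")
print(fit([t],"gable_mid",(.5643,-.3514,-.084),.004))
E
```

```text
t 11.03 pos [ 0.3919 -0.2547  0.0144] phi -12.7 tilt 0.08 w 0.609 gf 24.9 F [0.2 0.9 7.2] q7 0.7
turn 0.67 shift [41.83 16.79 -7.56]
(array([ 0.56487285, -0.35427461, -0.07579401]), np.float64(0.09786053882725831))
```

Call:
{"fn": "play_rows", "kwargs": {"increments": "0 0 -0.5 0 -0.3;0 0 -1.5 0 -0.3;0 0 -2.5 0 -0.3;1 0.4 -2.5 0.7 -0.3;2.8 1.1 -0.8 0 -0.3"}}

```text
clock: 11.5
position: [0.4135, -0.2246, 0.0948]
ee_rot: [2.471, 1.935, 0.0]
force: [1.2, -1.8, -1.4]
width: 0.609
gripper_force: 24.9
```

Call:
{"fn": "play_rows", "kwargs": {"increments": "3.5 1.4 0 0 -0.3;3.5 1.4 0 0 -0.3;3.5 1.4 0 0 -0.3;3.5 1.4 0 0 -0.3;3.5 1.4 0 0 -0.3"}}

```text
clock: 11.92
position: [0.5238, -0.0651, 0.0921]
ee_rot: [-2.466, -1.946, 0.0]
force: [1.1, -0.6, -2.6]
width: 0.604
gripper_force: 24.9
```

Call:
{"fn": "play_rows", "kwargs": {"increments": "3.5 1.4 0 0 -0.3;3.5 1.4 0 0 -0.3;3.5 1.4 0 0 -0.3;3.5 1.4 0 0 -0.3;3.5 1.4 0 0 -0.3"}}

```text
clock: 12.33
position: [0.6324, 0.0888, 0.0919]
ee_rot: [-2.466, -1.946, 0.001]
force: [1.0, 0.0, -2.0]
width: 0.611
gripper_force: 24.9
```

Call:
{"fn": "play_rows", "kwargs": {"increments": "2 0.8 0 0 -0.3;1 0.5 1 0 -0.3;0 0 1 0 -0.3;0 0 1 0 -0.3;0 0 0 0 -0.3"}}

```text
clock: 12.75
position: [0.649, 0.1106, 0.0588]
ee_rot: [-2.467, -1.943, 0.008]
force: [-1.6, 0.4, -2.0]
width: 0.606
gripper_force: 24.9
```

```bash
python3 plan.py .6522 .1133 .0184 -13.4
```

```text
t 12.75 pos [0.649  0.1106 0.0588] phi -13.6 tilt 0.31 w 0.606 gf 24.9 F [-1.6  0.4 -2. ] q7 -0.12
turn -0.17 shift [0.34 0.25 4.04]
```

Call:
{"fn": "play_rows", "kwargs": {"increments": "0 0 0 0 -0.3;0 0 1 0 -0.3;0 0 1 0 -0.3;0 0 0.5 0 -0.3;0 0 0.4 0 -0.3"}}

```text
clock: 13.17
position: [0.6511, 0.1128, 0.0316]
ee_rot: [-2.466, -1.945, 0.002]
force: [0.4, -0.0, -1.7]
width: 0.607
gripper_force: 24.9
```

Call:
{"fn": "play_rows", "kwargs": {"increments": "0 0 0.2 0 -0.3;0 0 0 0 -0.3;0 0 0 0 -0.3"}}

```text
clock: 13.42
position: [0.6519, 0.1131, 0.0308]
ee_rot: [2.466, 1.946, 0.0]
force: [-0.0, 0.0, -1.6]
width: 0.606
gripper_force: 24.9
```

```bash
python3 plan.py .6522 .1133 .0184 -13.4
```

```text
t 13.42 pos [0.6519 0.1131 0.0308] phi -13.4 tilt 0.01 w 0.606 gf 24.9 F [-0.   0.  -1.6] q7 -0.1
turn -0.04 shift [0.03 0.02 1.24]
```

Call:
{"fn": "play_rows", "kwargs": {"increments": "0 0 0.4 0 -0.3;0 0 0.3 0 -0.3;0 0 0.2 0 -0.3;0 0 0.1 0 -0.3;0 0 0.1 0 -0.3"}}

```text
clock: 13.83
position: [0.6517, 0.1131, 0.0195]
ee_rot: [-2.466, -1.946, 0.0]
force: [-0.0, -0.1, -1.7]
width: 0.607
gripper_force: 24.9
```

Call:
{"fn": "play_rows", "kwargs": {"increments": "0 0 0.1 0 -0.3;0 0 0 0 -0.3;0 0 0 0 -0.3"}}

```text
clock: 14.08
position: [0.6518, 0.1131, 0.0188]
ee_rot: [2.466, 1.946, 0.0]
force: [0.0, -0.0, -2.4]
width: 0.604
gripper_force: 24.9
```

Call:
{"fn": "play_rows", "kwargs": {"increments": "0 0 0.1 0 -0.3;0 0 0 0 -0.3;0 0 0 0 -0.3"}}

```text
clock: 14.33
position: [0.6519, 0.1131, 0.0185]
ee_rot: [-2.466, -1.946, -0.001]
force: [-2.9, -0.9, 5.0]
width: 0.608
gripper_force: 24.9
```

Call:
{"fn": "play_rows", "kwargs": {"increments": "0 0 0 0 0.8;0 0 0 0 0.8;0 0 0 0 0.8;0 0 0 0 0.8;0 0 -0.5 0 0.8"}}

```text
clock: 14.75
position: [0.6512, 0.1131, 0.022]
ee_rot: [-2.466, -1.946, 0.002]
force: [-0.9, -0.0, 0.3]
width: 0.888
gripper_force: 0.0
```

Call:
{"fn": "play_rows", "kwargs": {"increments": "0 0 -1.5 0 0.8;0 0 -2.5 0 0.8;0 0 -2.5 -4 0.8;0 0 0 -4 0.8;0 0 0 0 0.8"}}

```text
clock: 15.17
position: [0.6531, 0.113, 0.0899]
ee_rot: [2.32, 2.116, 0.005]
force: [-0.7, -0.2, 0.5]
width: 0.901
gripper_force: 0.0
```

```bash
python3 plan.py .4272 .0702 .09 -5.7
```

```text
t 15.17 pos [0.6531 0.113  0.0899] phi -5.3 tilt 0.2 w 0.901 gf 0.0 F [-0.7 -0.2  0.5] q7 -0.02
turn 0.44 shift [-6.500e+00 -2.205e+01 -1.000e-02]
```

Call:
{"fn": "play_rows", "kwargs": {"increments": "-0.8 -2.5 0 0.4 0.5;-1 -3.5 0 0 0.4;-1 -3.5 0 0 0.4;-1 -3.5 0 0 0.4;-1 -3.5 0 0 0.4"}}

```text
clock: 15.58
position: [0.4804, 0.0815, 0.087]
ee_rot: [-2.334, -2.102, 0.002]
force: [0.9, -0.3, 0.9]
width: 0.701
gripper_force: 0.0
```

Call:
{"fn": "play_rows", "kwargs": {"increments": "-1 -3.4 0 0 0.4;-0.6 -2 0 0 0.4;0 0 0 0 0.4;0 0 0 0 0.4;0 0 0 0 0.4"}}

```text
clock: 16.0
position: [0.4283, 0.0718, 0.0878]
ee_rot: [2.333, 2.104, 0.001]
force: [0.5, -0.7, 0.5]
width: 0.7
gripper_force: 0.0
```

```bash
python3 plan.py .4272 .0702 .0135 -5.7;  python3 - <<'E'
from fit import *
s=vision.get_image("side"); t=vision.get_image("top"); 
f=np.hstack([cv2.resize(t["frame"][120:300,220:380],(400,450)),cv2.resize(s["frame"][170:310,210:370],(400,450))]); cv2.imwrite("pics/g3.png",f[:,:,::-1])
E
```

```text
t 16.0 pos [0.4283 0.0718 0.0878] phi -5.9 tilt 0.05 w 0.7 gf 0.0 F [ 0.5 -0.7  0.5] q7 -0.06
turn -0.2 shift [-0.17 -0.1   7.43]
```

View pics/g3.png

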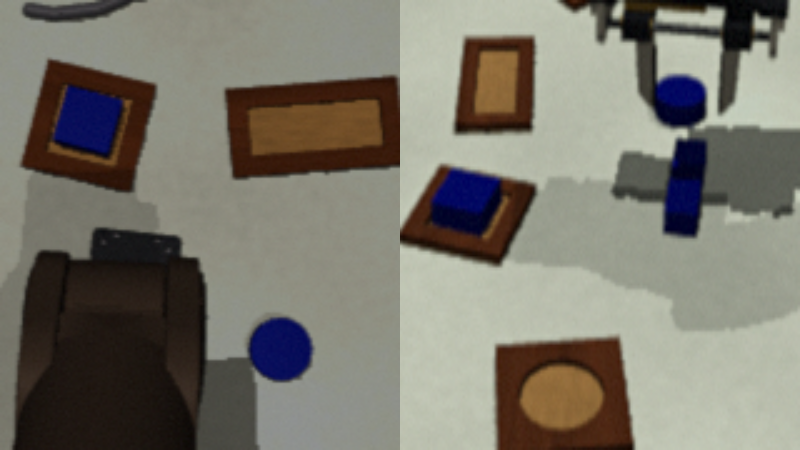

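The square sits inside its frame (crop 88,120), and the strip and disc have not been disturbed. I'll pick up the strip next.

Call:
{"fn": "play_rows", "kwargs": {"increments": "-0.2 -0.1 2 0 0.4;0 0 2.5 0 0.4;0 0 1.8 0 0.4;0 0 1 0 0.4;0 0 0.1 0 0.4"}}

```text
clock: 16.52
position: [0.426, 0.0692, 0.0119]
ee_rot: [-2.332, -2.104, 0.004]
force: [-0.2, -0.4, -0.0]
width: 0.701
gripper_force: 0.0
```

Call:
{"fn": "play_rows", "kwargs": {"increments": "0 0 0 0 -0.6;0 0 0 0 -0.6;0 0 0 0 -0.6;0 0 0 0 -0.6;0 0 0 0 -0.6"}}

```text
clock: 16.93
position: [0.4267, 0.0699, 0.0143]
ee_rot: [2.331, 2.105, 0.002]
force: [0.5, 1.0, -0.4]
width: 0.392
gripper_force: 0.0
```

Call:
{"fn": "play_rows", "kwargs": {"increments": "0 0 0 0 -0.6;0 0 0 0 -0.6"}}

```text
clock: 17.1
position: [0.4267, 0.0699, 0.0142]
ee_rot: [2.331, 2.105, 0.002]
force: [-0.5, 0.5, 7.4]
width: 0.365
gripper_force: 25.0
```

```bash
python3 plan.py .651 -.1087 .09 4.7; python3 - <<'E'
from fit import *
t=vision.get_image("top")
print(fit([t],"square_mid",(.652,.1133,-.234),.004))
E
```

```text
t 17.1 pos [0.4267 0.0699 0.0142] phi -5.8 tilt 0.07 w 0.365 gf 25.0 F [-0.5  0.5  7.4] q7 0.07
turn -10.54 shift [-19.64  20.89  -7.58]
(array([ 0.65386252,  0.11332304, -0.25933085]), np.float64(0.10587686567164178))
```

Call:
{"fn": "play_rows", "kwargs": {"increments": "0 0 -0.5 0 -0.6;0 0 -1.5 0 -0.6;0 0 -2.5 0 -0.6;0 0 -2.5 -5.3 -0.6;0 0 -0.6 -5.3 -0.6"}}

```text
clock: 17.57
position: [0.4273, 0.0695, 0.0925]
ee_rot: [2.122, 2.314, 0.003]
force: [1.0, -0.1, -2.5]
width: 0.365
gripper_force: 25.0
```

Call:
{"fn": "play_rows", "kwargs": {"increments": "-1.4 1.5 0 0 -0.6;-2.5 2.6 0 0 -0.6;-2.5 2.6 0 0 -0.6;-2.5 2.6 0 0 -0.6;-2.5 2.6 0 0 -0.6"}}

```text
clock: 17.98
position: [0.5549, -0.0351, 0.0899]
ee_rot: [-2.126, -2.312, 0.001]
force: [0.7, 0.8, -2.5]
width: 0.364
gripper_force: 25.0
```

Call:
{"fn": "play_rows", "kwargs": {"increments": "-2.5 2.6 0 0 -0.6;-2.5 2.6 0 0 -0.6;-2 2.3 0 0 -0.6;-1.2 1.5 1 0 -0.6;0 0 1 0 -0.6"}}

```text
clock: 18.4
position: [0.6537, -0.1124, 0.07]
ee_rot: [2.128, 2.305, -0.0]
force: [0.5, -0.6, -2.8]
width: 0.369
gripper_force: 25.0
```

Call:
{"fn": "play_rows", "kwargs": {"increments": "0 0 1 0 -0.6;0 0 1 0 -0.6;0 0 1 0 -0.6;0 0 0 0 -0.6;0 0 0 0 -0.6"}}

```text
clock: 18.82
position: [0.6498, -0.1074, 0.0391]
ee_rot: [-2.125, -2.311, 0.001]
force: [0.3, -0.3, -2.1]
width: 0.365
gripper_force: 25.0
```

```bash
python3 plan.py .651 -.1087 .0182 4.7
```

```text
t 18.82 pos [ 0.6498 -0.1074  0.0391] phi 4.8 tilt 0.11 w 0.365 gf 25.0 F [ 0.3 -0.3 -2.1] q7 0.5
turn 0.1 shift [-0.14  0.11  2.09]
```

Call:
{"fn": "play_rows", "kwargs": {"increments": "-0.1 0.1 0.5 0 -0.6;0 0 0.5 0 -0.6;0 0 0.4 0 -0.6;0 0 0.3 0 -0.6;0 0 0.1 0 -0.6"}}

```text
clock: 19.23
position: [0.6515, -0.1091, 0.0211]
ee_rot: [-2.127, -2.311, 0.001]
force: [0.1, 0.1, -2.1]
width: 0.369
gripper_force: 25.0
```

Call:
{"fn": "play_rows", "kwargs": {"increments": "0 0 0.1 0 -0.6;0 0 0 0 -0.6;0 0 0 0 -0.6"}}

```text
clock: 19.48
position: [0.6519, -0.1093, 0.0208]
ee_rot: [2.127, 2.312, 0.0]
force: [-0.1, 0.2, -2.9]
width: 0.367
gripper_force: 25.0
```

```bash
python3 plan.py .651 -.1087 .0182 4.7
```

```text
t 19.48 pos [ 0.6519 -0.1093  0.0208] phi 4.8 tilt 0.01 w 0.367 gf 25.0 F [-0.1  0.2 -2.9] q7 0.51
turn 0.06 shift [ 0.07 -0.09  0.26]
```

Call:
{"fn": "play_rows", "kwargs": {"increments": "0 0 0.1 0 -0.6;0 0 0.1 0 -0.6;0 0 0.1 0 -0.6;0 0 0 0 -0.6;0 0 0 0 -0.6"}}

```text
clock: 19.9
position: [0.652, -0.1093, 0.0183]
ee_rot: [2.127, 2.312, 0.001]
force: [-2.6, 0.6, 4.4]
width: 0.364
gripper_force: 25.0
```

Call:
{"fn": "play_rows", "kwargs": {"increments": "0 0 0.1 0 -0.6;0 0 0 0 -0.6;0 0 0 0 -0.6"}}

```text
clock: 20.15
position: [0.652, -0.1093, 0.0183]
ee_rot: [2.127, 2.312, 0.002]
force: [-5.7, 1.9, 15.9]
width: 0.364
gripper_force: 25.0
```

Call:
{"fn": "play_rows", "kwargs": {"increments": "0 0 0 0 0.4;0 0 0 0 0.4;0 0 0 0 0.4;0 0 0 0 0.4;0 0 -0.5 0 0.4"}}

```text
clock: 20.57
position: [0.6512, -0.1091, 0.0208]
ee_rot: [-2.126, -2.311, 0.002]
force: [-0.3, 0.3, 0.0]
width: 0.676
gripper_force: 0.0
```

Call:
{"fn": "play_rows", "kwargs": {"increments": "0 0 -1.5 0 0.8;0 0 -2.5 0 0.8;0 0 -2.5 0 0.9;0 0 0 0 0.9;0 0 0 0 0.9"}}

```text
clock: 20.98
position: [0.6531, -0.1095, 0.0885]
ee_rot: [2.126, 2.31, 0.003]
force: [-0.3, 0.5, -0.8]
width: 0.945
gripper_force: 0.0
```

```bash
python3 plan.py .433 -.0720 .09 4.8
```

```text
t 20.98 pos [ 0.6531 -0.1095  0.0885] phi 4.8 tilt 0.19 w 0.945 gf 0.0 F [-0.3  0.5 -0.8] q7 0.48
turn -0.04 shift [  5.58 -21.61  -0.15]
```

Call:
{"fn": "play_rows", "kwargs": {"increments": "0.7 -2.4 0 0 0.9;0.9 -3.5 0 0 0.9;0.9 -3.5 0 0 0.9;0.9 -3.5 0 0 0.9;0.9 -3.5 0 0 0.9"}}

```text
clock: 21.4
position: [0.4824, -0.0796, 0.0858]
ee_rot: [-2.126, -2.311, 0.002]
force: [0.7, -0.4, 0.1]
width: 0.947
gripper_force: 0.0
```

Call:
{"fn": "play_rows", "kwargs": {"increments": "0.8 -3.1 0 0 0.9;0.5 -2 0 0 0.9;0 0 0 0 0.9;0 0 0 0 0.9;0 0 0 0 0.9"}}

```text
clock: 21.82
position: [0.4338, -0.0713, 0.0867]
ee_rot: [2.126, 2.312, 0.001]
force: [1.6, -0.1, 0.2]
width: 0.949
gripper_force: 0.0
```

```bash
python3 plan.py .433 -.0720 .0135 4.8;  python3 - <<'E'
from fit import *
s=vision.get_image("side"); t=vision.get_image("top"); 
print(fit([t],"strip_mid",(.652,-.1093,.083),.004), fit([t],"square_mid",(.652,.1133,-.234),.004))
f=np.hstack([cv2.resize(t["frame"][120:300,220:400],(400,400)),cv2.resize(s["frame"][140:280,200:360],(400,400))]); cv2.imwrite("pics/g4.png",f[:,:,::-1])
E
```

```text
t 21.82 pos [ 0.4338 -0.0713  0.0867] phi 4.8 tilt 0.04 w 0.949 gf 0.0 F [ 1.6 -0.1  0.2] q7 0.43
turn -0.02 shift [-0.07 -0.09  7.32]
(array([ 0.65418388, -0.10735297,  0.07898757]), np.float64(0.11444921316165951)) (array([ 0.65407162,  0.11355148, -0.24559848]), np.float64(0.10817757009345795))
```

View pics/g4.png

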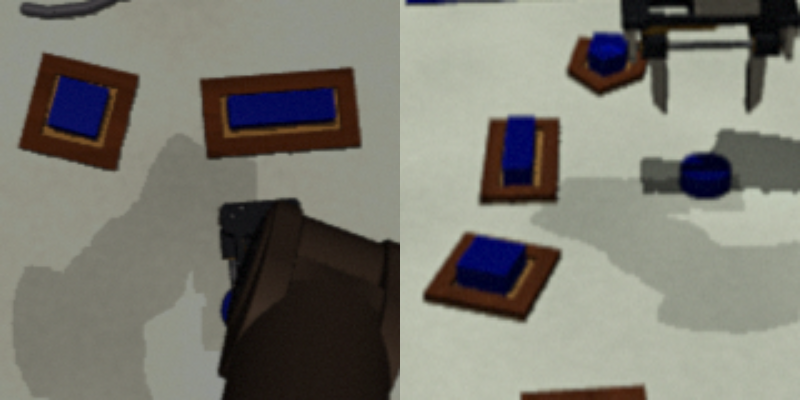

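The square and strip lie inside their beads, at (80,107) and (280,107) in the left crop. I'll pick up the disc.

Call:
{"fn": "play_rows", "kwargs": {"increments": "-0.1 -0.1 2 0 0.9;0 0 2.5 0 0.9;0 0 1.7 0 0.9;0 0 0.9 0 0.9;0 0 0.1 0 0.9"}}

```text
clock: 22.33
position: [0.4316, -0.0726, 0.0132]
ee_rot: [-2.127, -2.31, 0.003]
force: [-1.0, -0.4, 1.0]
width: 0.95
gripper_force: 0.0
```

Call:
{"fn": "play_rows", "kwargs": {"increments": "0 0 0 0 -0.2;0 0 0 0 -0.2;0 0 0 0 -0.2;0 0 0 0 -0.2;0 0 0 0 -0.2"}}

```text
clock: 22.75
position: [0.4326, -0.0723, 0.0154]
ee_rot: [2.126, 2.311, 0.002]
force: [-0.4, -0.4, 3.4]
width: 0.645
gripper_force: 25.1
```

Call:
{"fn": "play_rows", "kwargs": {"increments": "0 0 0 0 -0.2;0 0 0 0 -0.2"}}

```text
clock: 22.92
position: [0.4326, -0.0723, 0.0153]
ee_rot: [2.127, 2.311, 0.002]
force: [-0.8, 0.4, 8.5]
width: 0.647
gripper_force: 25.0
```

```bash
python3 plan.py .5364 .3388 .09 4.8
```

```text
t 22.92 pos [ 0.4326 -0.0723  0.0153] phi 4.8 tilt 0.08 w 0.647 gf 25.0 F [-0.8  0.4  8.5] q7 0.55
turn -0.04 shift [40.1  13.78 -7.47]
```

Call:
{"fn": "play_rows", "kwargs": {"increments": "0 0 -0.5 0 -0.2;0 0 -1.5 0 -0.2;0 0 -2.5 0 -0.2;1 0.4 -2.5 0 -0.2;2.8 0.9 -0.5 0 -0.2"}}

```text
clock: 23.33
position: [0.4426, -0.0367, 0.093]
ee_rot: [2.132, 2.302, 0.003]
force: [1.7, -0.1, -1.8]
width: 0.647
gripper_force: 25.0
```

Call:
{"fn": "play_rows", "kwargs": {"increments": "3.5 1.2 0 0 -0.2;3.5 1.2 0 0 -0.2;3.5 1.2 0 0 -0.2;3.5 1.2 0 0 -0.2;3.5 1.2 0 0 -0.2"}}

```text
clock: 23.75
position: [0.4869, 0.1478, 0.0901]
ee_rot: [-2.127, -2.312, 0.0]
force: [1.1, -0.3, -1.1]
width: 0.642
gripper_force: 25.0
```

Call:
{"fn": "play_rows", "kwargs": {"increments": "3.5 1.2 0 0 -0.2;3.5 1.2 0 0 -0.2;3.5 1.2 0 0 -0.2;3.5 1.2 0 0 -0.2;2.8 1 0 0 -0.2"}}

```text
clock: 24.17
position: [0.5305, 0.3216, 0.0899]
ee_rot: [-2.125, -2.314, -0.0]
force: [0.8, 0.3, -1.4]
width: 0.643
gripper_force: 25.0
```

Call:
{"fn": "play_rows", "kwargs": {"increments": "2 0.7 0 0 -0.2;0 0 1 0 -0.2;0 0 1.5 0 -0.2;0 0 1.5 0 -0.2;0 0 1 0 -0.2"}}

```text
clock: 24.58
position: [0.5353, 0.3379, 0.0384]
ee_rot: [-2.127, -2.312, 0.003]
force: [-0.4, -0.8, -1.5]
width: 0.643
gripper_force: 25.0
```

Call:
{"fn": "play_rows", "kwargs": {"increments": "0 0 0 0 -0.2;0 0 0 0 -0.2;0 0 0 0 -0.2"}}

```text
clock: 24.83
position: [0.5367, 0.3385, 0.0405]
ee_rot: [2.128, 2.311, 0.001]
force: [0.5, 0.6, -1.3]
width: 0.644
gripper_force: 25.0
```

```bash
python3 plan.py .5364 .3388 .0193 4.8
```

```text
t 24.83 pos [0.5367 0.3385 0.0405] phi 4.7 tilt 0.04 w 0.644 gf 25.0 F [ 0.5  0.6 -1.3] q7 -0.22
turn -0.07 shift [ 0.03 -0.03  2.12]
```

Call:
{"fn": "play_rows", "kwargs": {"increments": "0 0 0.5 0 -0.2;0 0 0.5 0 -0.2;0 0 0.4 0 -0.2;0 0 0.3 0 -0.2;0 0 0.1 0 -0.2"}}

```text
clock: 25.25
position: [0.5359, 0.3385, 0.0211]
ee_rot: [-2.127, -2.312, 0.001]
force: [0.0, -0.4, -2.4]
width: 0.644
gripper_force: 25.0
```

Call:
{"fn": "play_rows", "kwargs": {"increments": "0 0 0.1 0 -0.2;0 0 0.1 0 -0.2;0 0 0 0 -0.2;0 0 0 0 -0.2"}}

```text
clock: 25.58
position: [0.5364, 0.3387, 0.0198]
ee_rot: [2.127, 2.312, 0.0]
force: [0.2, -0.2, -2.0]
width: 0.644
gripper_force: 25.0
```

Call:
{"fn": "play_rows", "kwargs": {"increments": "0 0 0.1 0 -0.2;0 0 0 0 -0.2;0 0 0 0 -0.2"}}

```text
clock: 25.83
position: [0.5365, 0.3388, 0.0194]
ee_rot: [-2.127, -2.312, -0.001]
force: [-2.1, -1.3, 4.1]
width: 0.642
gripper_force: 25.0
```

Call:
{"fn": "play_rows", "kwargs": {"increments": "0 0 0 0 0.9;0 0 0 0 0.9;0 0 0 0 0.9;0 0 0 0 0.9;0 0 -0.5 0 0.9"}}

```text
clock: 26.25
position: [0.5357, 0.3384, 0.023]
ee_rot: [-2.127, -2.312, 0.002]
force: [0.6, 0.1, -0.1]
width: 0.931
gripper_force: 0.0
```

Call:
{"fn": "play_rows", "kwargs": {"increments": "0 0 -1.5 0 0.9;0 0 -2.5 0 0.9;0 0 -3 0 0.9;0 -3 -3 0 0.9;0 -3 -3 0 0.9"}}

```text
clock: 26.67
position: [0.4782, 0.333, 0.154]
ee_rot: [2.129, 2.309, 0.001]
force: [-0.6, 1.3, 1.1]
width: 0.948
gripper_force: 0.0
```

Call:
{"fn": "play_rows", "kwargs": {"increments": "0 -3 0 0 0.9;0 -3 0 0 0.9;0 -2 0 0 0.9;0 0 0 0 0.9;0 0 0 0 0.9"}}

```text
clock: 27.08
position: [0.3971, 0.3276, 0.1532]
ee_rot: [-2.125, -2.313, -0.001]
force: [-0.2, 0.2, 0.5]
width: 0.951
gripper_force: 0.0
```

```bash
python3 - <<'E'
from fit import *
s=vision.get_image("side"); t=vision.get_image("top"); 
print(arm.observe()["position"])
for n,v in {"gable":(.5643,-.354,-.08),"strip":(.652,-.1093,.083),"square":(.652,.1133,-.234),"disc":(.5364,.3388,.1)}.items():
    u,e=fit([t,s],n+"_mid",v,.004); f,_=fit([t,s],n+"_frame",v); print(n,(u-f).round(4),round(e,3),u.round(3))
    m=cut_out(n+"_mid",t); 
    if m: w=pts(t,m[0]["mask"]); print(m[0]["confidence"],np.percentile(w[:,2],[10,50,90]).round(4))
f=np.hstack([cv2.resize(t["frame"][90:310,100:500],(800,440))]); cv2.imwrite("pics/g5.png",f[:,:,::-1])
cv2.imwrite("pics/g6.png",cv2.resize(s["frame"][130:350,150:380],(627,600))[:,:,::-1])
E
```

```text
[0.39892289 0.32738069 0.1531089 ]
gable [-0.0007 -0.0025  0.0871] 0.153 [ 0.564 -0.354 -0.01 ]
0.55 [0.0239 0.0286 0.0314]
strip [ 0.0017 -0.0006  0.0059] 0.16 [ 0.653 -0.109  0.087]
0.62 [0.0249 0.0286 0.0316]
square [ 0.001  -0.0007  0.0033] 0.148 [ 0.653  0.113 -0.226]
0.71 [0.0255 0.0288 0.0317]
disc [0.0005 0.0009 0.0465] 0.129 [0.537 0.34  0.193]
0.88 [0.0224 0.0289 0.0318]
```

View pics/g5.png

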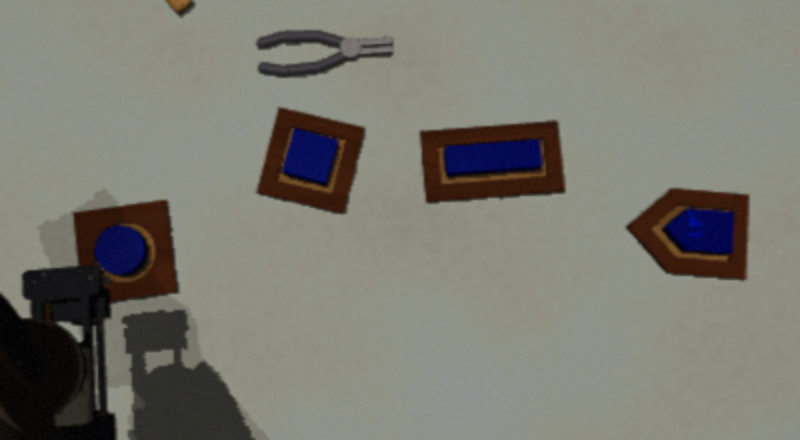

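View pics/g6.png

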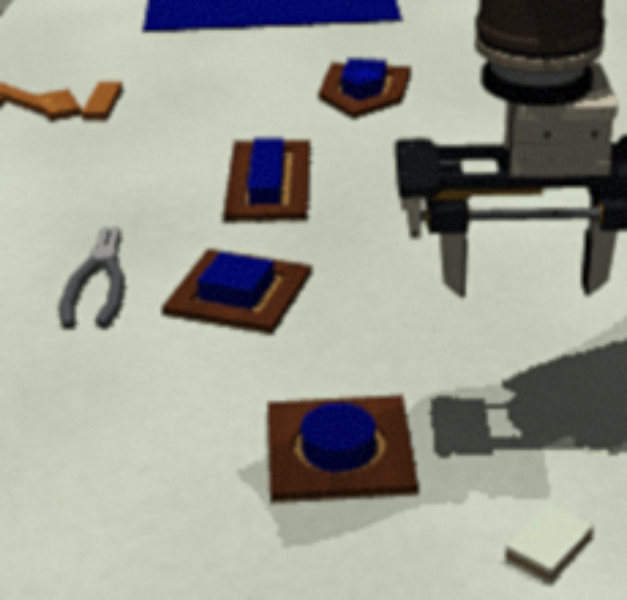

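All four pieces sit flat inside their beads with their tops at about 28 mm, and the gable's point is in its frame's point. The pliers and carton are where they were, and the gripper is open and clear.

```bash
python3 -c "
from cell import job; print(job.sign_off())"
```

```text
the job is handed in; nothing more can be done
None
```

All four glass pieces are lying flat in their matching frames, with the gable's point in its frame's point. I didn't touch the pliers or the carton, the gripper is open and clear, and I handed the job in at about 27 s of the allowed 96 s; the sign-off call returned no verdict.

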